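# Pin the lid back onto the chuck-jaw case

### The job

The lid of the plywood jaw case is off its hinge. Slide the lid back by its raised wooden bar until it is fully home and its hinge knuckles line up with those of the case, then push the waiting steel hinge pin through all the knuckles until its head is up against the end knuckle, and last swing the keeper bar round until it stops behind the pin's head. Leave the other things on the bench where they are.

Things in the scene. Friction and masses are not known exactly. Their poses are not given: they have to be found in the camera images.
- case: Open plywood case fixed to the bench, 170 (x) by 236 (y) mm, rim 60 mm high. Origin: centre of its underside, on the bench top; z up; +x points to the hinge side, +y to the side where the pin sticks out. Its end boards (at +y and -y) rise 10 mm above the rim and guide the lid with 1.5 mm play each side. Steel brackets at x = 80 mm (up to z = 78 mm) stop the lid's back edge when home.
- end_knuckle (a point): Outer mouth of the case's +y knuckle, on the hinge axis, at x = 96, y = 120, z = 70 mm of the case; the hinge axis runs from here along -y. The case's three steel knuckles (bore 10.5, outside 16.5 mm) span y = 62 to 120, -10 to 24 and -85 to -48 mm. Beyond the mouth a flat steel ledge 24 mm wide runs under the pin along the axis to y = 290 mm, its top at z = 57.5 mm: the pin's head slides on it.
- lid: Loose plywood lid, 160 (x) by 217 (y) by 10 mm, 0.3 kg, slides with up to 10 N, flat on the case's rim, starting 25 to 50 mm towards the case's -x. Origin: centre of its underside; axes as the case's. Home: origin at 0, 0, 60 mm of the case. Its two knuckles, at y = 28 to 58 and -44 to -14 mm, axis 96 mm along x and 10 mm up from the origin, go between the case's.
- lid_handle (a point): Centre of the dark wooden bar on top of the lid, the thing to push: 16 mm thick (x), 100 mm long (y), 24 mm high, standing on the lid's top. It lies 20 mm towards -x from the lid's origin and 22 mm above it (when on the case, 82 mm above the bench; top of the bar 94 mm).
- pin: Loose steel hinge pin, shank 9 mm thick, 200 mm long, 0.12 kg, round head 24 mm across, 8 mm thick. Origin: on its axis, at the underside of the head; +y points to the head, the shank runs to -y. Starts 42 to 56 mm inside the case's end knuckle, level, the rest out at +y, its head resting on the ledge. Slides with a few N. Home: origin at y = 120 mm of the case, head against the knuckle.
- pin_tip (a point): The pin's pointed end, 200 mm from the origin along -y of the pin; the last 14 mm taper from 9 to 3 mm diameter.
- pin_head (a point): Centre of the outer face of the pin's head, 8 mm from the pin's origin along its +y: the face to push.
- keeper (a joint): Steel keeper bar on a vertical pivot: 67 mm long, 8 mm thick, 20 mm high (z = 64 to 84 mm). 0 = open, pointing 120 degrees from the case's +x towards +y; grows clockwise seen from above; 2.094 = shut at its stop, pointing along the case's +x, 4 mm outside the head of a fully home pin. Starts at 0 to 0.4; stays where it is left; about 1 N moves it.
- keeper_pivot (a point): Pivot axis of the keeper, at x = 45, y = 136, z = 71 mm of the case.
- keeper_end (a point): Free end of the keeper bar, 67 mm from the pivot.
- tin: Bystander: aluminium wax tin, 68 mm across, 50 mm high; origin under its centre.
- blank: Bystander: turned wooden bowl blank, 86 mm across, 34 mm high; origin under its centre.
- jawring: Bystander: steel chuck ring, 80 mm across, 28 mm high; origin under its centre.
There are look-alikes about, which are no part of the job. Several things have the shape of the pin; the one meant has the colours described above.

How it is judged:
On the way, in this order (a step that is already met when the one before it is completed fails the run):
1. the lid is slid fully home, its knuckles in line with the case's (x of lid in the frame of case between -0.004 and 0.004 m and y of lid in the frame of case between -0.004 and 0.004 m and z of lid in the frame of case between 0.056 and 0.064 m and angle between the z axis of lid and the z axis of case, either way round below 0.06 rad and angle between the y axis of lid and the y axis of case, either way round below 0.06 rad), for 0.2 s.
2. the pin is through all the knuckles, its head against the end knuckle (all of step 1 and y of pin in the frame of case between 0.117 and 0.1235 m and angle between the y axis of pin and the y axis of case, either way round below 0.05 rad and x of pin in the frame of case between 0.092 and 0.1 m and z of pin in the frame of case between 0.066 and 0.074 m and x of pin_tip in the frame of case between 0.092 and 0.1 m and z of pin_tip in the frame of case between 0.066 and 0.074 m), for 0.2 s.
3. the keeper is swung shut behind the pin's head (all of step 2 and value of joint keeper above 1.94 rad), for 0.2 s.
At the end, for the whole second after the job is handed in: Lid home on the case (origin within 4 mm of its home place, flat and square within 0.06 rad), pin in line with the hinge axis within 4 mm at head and tip, its head within 3.5 mm of the end knuckle, keeper within 0.15 rad of shut, lid and pin at rest (all of step 3 and linear speed of each of pin, lid below 0.01 m/s); the robot touches nothing.
It fails at once if the tin is moved by more than 25 mm or tipped over (distance of tin from where it was at the start of the episode above 0.025 m or angle between tin's own z axis and vertical above 0.5 rad).
It fails at once if the blank is moved by more than 25 mm or tipped over (distance of blank from where it was at the start of the episode above 0.025 m or angle between blank's own z axis and vertical above 0.5 rad).
It fails at once if the jawring is moved by more than 25 mm or tipped over (distance of jawring from where it was at the start of the episode above 0.025 m or angle between jawring's own z axis and vertical above 0.5 rad).
It also fails if it takes over 59 s, if anything falls off the work surface, if the arm or the gripper's body presses on something with over 40 N, if the wrist force passes 120 N, or if a joint passes its speed limit or range.

### The arm

A 6-joint arm with a two-finger parallel gripper is mounted at the origin on the work surface. World frame = base frame: x ahead of the robot, y to its left, z up, the work surface at z = 0. Lengths are in m, angles in rad, forces in N, time in s.
With the tool pointing down it reaches from about 0.325 to 0.85 m from the base axis. Payload 4.4 kg.
Tool frame: the origin (TCP) lies between the finger pads; the fingertips stand env.tcp_to_tips ahead of it and the grasp point (between the pads) lies 11 mm behind it (env.tcp_to_tips is the distance from the TCP to the fingertips, in m); z points along the fingers, y is the line along which they close (so a half turn about z gives the same grasp; the last joint's range is limited). The gripper opens to 94 mm and grips with 3 to 60 N. Pads are 16 mm wide; open, the fingers measure 119 mm over their backs; the gripper's body (75 mm by 177 mm) begins 78 mm behind the grasp point.
Start: joints at [-1.425, 0.207, 1.542, -0, 1.393, -0.15], TCP at [0.168, -0.55, 0.213] pointing down, gripper open.
Joint ranges: [-2.73, 2.73], [-0.86, 2.22], [0.23, 2.46], [-1.11, 4.25], [0.08, 2.63], [-2.82, 2.82]. Speed limits (rad/s): [2.79, 2.79, 3.14, 3.14, 3.14, 3.14].

### API

Orientations are given as a unit quaternion [w, x, y, z].
In Python, from workcell import env, viewer gives the robot as it stands.
- The arm moves only by the shell command python3 -m jog 'ROWS' [FORCE]. ROWS is JSON, a list of rows, each an object of numbers: "tx", "ty", "tz": the shift along the tool's x, y, z in cm; "ax", "ay", "az": the turn, a rotation vector about the tool's x, y, z in degrees; "grip": the finger opening in cm, from 0 to 9.4. A call has exactly 8 rows; each row shifts and turns the commanded pose from where the row before left it, along the tool's axes as they then stand; what a row does not reach is not made up. A row lasts 1/8 s, in which the tool goes at most 62.5 mm and 10.7 degrees, less where a joint would pass 70% of its speed; a pose out of reach is approached as far as the arm can. A call is refused whole if a number of a shift passes 6.25 or a number of a turn 10.7, either way. A call with a gripper value outside its range is refused whole. The fingers move at their own pace and stop on an object; FORCE is the grip in N (left out, the last holds). Time passes only in rows, so rows that do not move let the fingers close, or fill a call up. It gives the time, the measured TCP pose, the force, the opening and the grip force at its end, in the units of the state.
- env.get_state(): the state, without advancing time (a new reading comes with each control period).
- viewer.snapshot(name): name is "scene" or "top" or "wrist"; returns a dict with "pixels" (400x640x3 uint8, red, green, blue), "fovy" (degrees; the focal length in pixels is half the picture's height over the tangent of half this angle, whatever the lens; pixels are square), "cx", "cy" (the principal point, pixels), "k1" (the pictures are not rectified: a ray, as slopes to the right and down, at radius r is drawn at 1 + k1 r^2 times it, then the intrinsics apply), "extrinsics" (4x4, takes a point from camera to world coordinates). Camera axes: x right, y up, looking along -z (the intrinsics and any distortion apply to the point x, -y, -z); pixel columns grow to the right and rows downward; lengths in m; the calibration is good to about 2 mm. A picture is of the moment at which its call begins. There is no depth.
- env.finish_job(): hands the job in; it is judged then, once.
Trained networks look in a picture, given as the dict that the camera call returned (one of the last four; its "shot" number tells which), for a name from the list of things; names that differ only in an ending like _2 or _b are one class to them, and where a whole thing is asked for, a point or a joint stands for the part that bears it (a point fixed in the world has none). Each returns a list of dicts, best first, with "conf" (0 to 1); they miss things now and then, are a little off and sometimes report something else, mostly with a low value. They report only what shows in the picture. A call takes as long as a camera call. They do not tell look-alikes from the thing itself.
- viewer.look_for(name, picture): "at" ([column, row] in pixels, amid what is visible of it).
The state is a dict: "t": time; "q": joint angles; "joint_vel": joint speeds; "joint_torque": joint torques, N m; "eef_pos": TCP position; "orientation": TCP orientation; "contact_force": force on the tool from outside, world axes, zero at the start; "torque": the same for the moment, N m; "width": finger opening in m; "grasp_force": force on a finger pad.
Only numpy, scipy, OpenCV 4.12 (cv2) and the standard library are available. Lean on these libraries where they do the work, as an engineer would, in place of code of your own. Each camera call takes 0.05 s, during which the arm holds its last target. There are 200 camera calls.

## Working session

There is one attempt and no reset: what is moved stays moved. The work goes in short steps, Python scripts to look and compute and a shell command to move; the robot and the scene stay as the last step left them, time stands still between calls to the robot, and variables do not carry over. Pictures are saved under pics/ and viewed, at most 10 in all, crops included, and the job is handed in when it is done.

```bash
mkdir -p pics; ls; cat > h.py <<'E'
import numpy as np, cv2
from workcell import env, viewer
def snap(n,f=None):
    p=viewer.snapshot(n)
    if f: cv2.imwrite('pics/'+f,cv2.cvtColor(p['pixels'],cv2.COLOR_RGB2BGR))
    return p
def K(p):
    f=200/np.tan(np.radians(p['fovy'])/2); return np.array([[f,0,p['cx']],[0,f,p['cy']],[0,0,1.]]),np.array([p['k1'],0,0,0,0.])
def ray(p,uv):
    k,d=K(p); x,y=cv2.undistortPoints(np.array([[uv]],float),k,d)[0,0]
    E=np.array(p['extrinsics']); return E[:3,3],E[:3,:3]@np.array([x,-y,-1])
def atz(p,uv,z):
    o,d=ray(p,uv); return o+d*(z-o[2])/d[2]
def proj(p,X):
    k,d=K(p);E=np.array(p['extrinsics']); c=(np.atleast_2d(X)-E[:3,3])@E[:3,:3]; c=c*[1,-1,-1]
    return cv2.projectPoints(c,np.zeros(3),np.zeros(3),k,d)[0][:,0]
E
python3 - <<'E'
from h import *
print(env.tcp_to_tips)
Z=dict(case=.03,lid=.07,lid_handle=.082,pin=.07,pin_tip=.07,pin_head=.07,keeper=.074,keeper_end=.074,keeper_pivot=.074,end_knuckle=.07,tin=.025,blank=.017,jawring=.014)
for c in ('top','scene'):
    p=snap(c,c+'1.png'); print(c,np.round(np.array(p['extrinsics'])[:3,3],3))
    for n,z in Z.items():
        for r in viewer.look_for(n,p)[:3]: print(n,np.round(r['at']),round(r['conf'],2),np.round(atz(p,r['at'],z),3))
E
```

```text
pics
0.008
top [0.368 0.089 1.288]
case [355. 152.] 0.57 [ 0.612 -0.007  0.03 ]
lid [370. 191.] 0.74 [ 0.495 -0.04   0.07 ]
lid_handle [372. 192.] 0.6 [ 0.491 -0.043  0.082]
pin [156. 224.] 0.84 [0.415 0.535 0.07 ]
pin [236. 310.] 0.84 [0.186 0.319 0.07 ]
pin [255. 212.] 0.78 [0.443 0.269 0.07 ]
pin_tip [255. 318.] 0.77 [0.166 0.271 0.07 ]
pin_tip [215. 140.] 0.65 [0.641 0.378 0.07 ]
pin_tip [290. 141.] 0.63 [0.635 0.173 0.07 ]
pin_head [219. 142.] 0.81 [0.635 0.366 0.07 ]
pin_head [156. 228.] 0.81 [0.405 0.535 0.07 ]
pin_head [251. 218.] 0.75 [0.426 0.28  0.07 ]
keeper [316. 162.] 0.55 [0.576 0.105 0.074]
keeper_end [306. 139.] 0.4 [0.64  0.129 0.074]
keeper_pivot [356. 154.] 0.86 [ 0.598 -0.004  0.074]
end_knuckle [352. 154.] 0.73 [0.598 0.007 0.07 ]
tin [381. 103.] 0.9 [ 0.75  -0.082  0.025]
tin [366. 153.] 0.2 [ 0.608 -0.035  0.025]
blank [308. 107.] 0.89 [0.746 0.124 0.017]
blank [296. 142.] 0.73 [0.645 0.159 0.017]
jawring [442. 170.] 0.8 [ 0.559 -0.252  0.014]
scene [ 1.032 -0.609  1.247]
case [319. 265.] 0.72 [ 0.589 -0.053  0.03 ]
lid [294. 239.] 0.84 [ 0.498 -0.051  0.07 ]

[... 173 characters left out ...]
 0.343 0.07 ]
pin [422. 189.] 0.69 [0.673 0.332 0.07 ]
pin [355. 186.] 0.68 [0.512 0.21  0.07 ]
pin_tip [398. 254.] 0.65 [0.747 0.096 0.07 ]
pin_tip [295. 130.] 0.63 [0.215 0.27  0.07 ]
pin_tip [389. 123.] 0.53 [0.43  0.504 0.07 ]
pin_head [294. 130.] 0.72 [0.212 0.267 0.07 ]
pin_head [383. 215.] 0.64 [0.64  0.177 0.07 ]
pin_head [385. 121.] 0.63 [0.416 0.501 0.07 ]
keeper [351. 220.] 0.69 [0.582 0.099 0.074]
keeper_end [352. 217.] 0.64 [0.577 0.11  0.074]
keeper_pivot [318. 262.] 0.68 [ 0.597 -0.068  0.074]
end_knuckle [321. 261.] 0.76 [ 0.602 -0.06   0.07 ]
tin [357. 310.] 0.95 [ 0.752 -0.091  0.025]
blank [400. 254.] 0.77 [0.739 0.132 0.017]
jawring [268. 307.] 0.73 [ 0.564 -0.234  0.014]
```

View pics/top1.png

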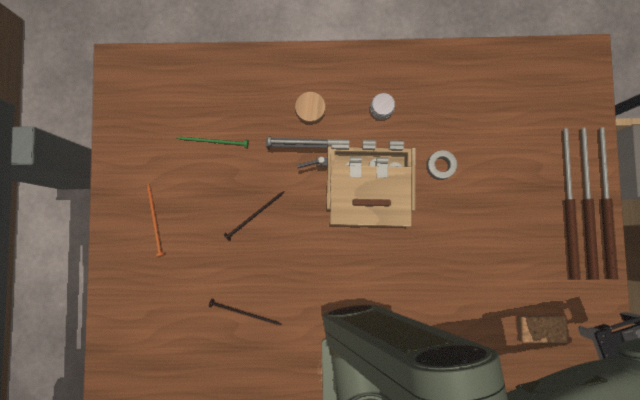

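View pics/scene1.png

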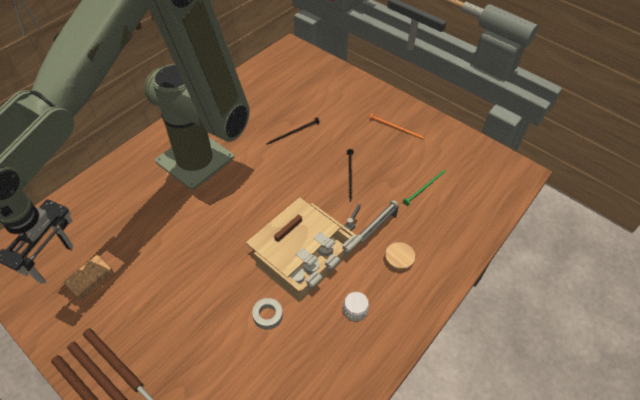

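The case sits at top-image (370,190), hinge towards world +x and pin side towards world +y. Pin candidates in the top picture are green (212,141), orange (155,220), black (253,215), black (245,312), and the steel one on the ledge (268,143). Only the steel one fits: grey, and sitting in the end knuckle. The enlarged crop should confirm it.

```bash
python3 - <<'E'
import cv2
i=cv2.imread('pics/top1.png')[125:235,255:425]
cv2.imwrite('pics/crop1.png',cv2.resize(i,None,fx=4.7,fy=4.7,interpolation=cv2.INTER_CUBIC))
i=cv2.imread('pics/scene1.png')[180:300,240:410]
cv2.imwrite('pics/crop2.png',cv2.resize(i,None,fx=4.7,fy=4.7,interpolation=cv2.INTER_CUBIC))
E
```

```text
(no output)
```

View pics/crop1.png

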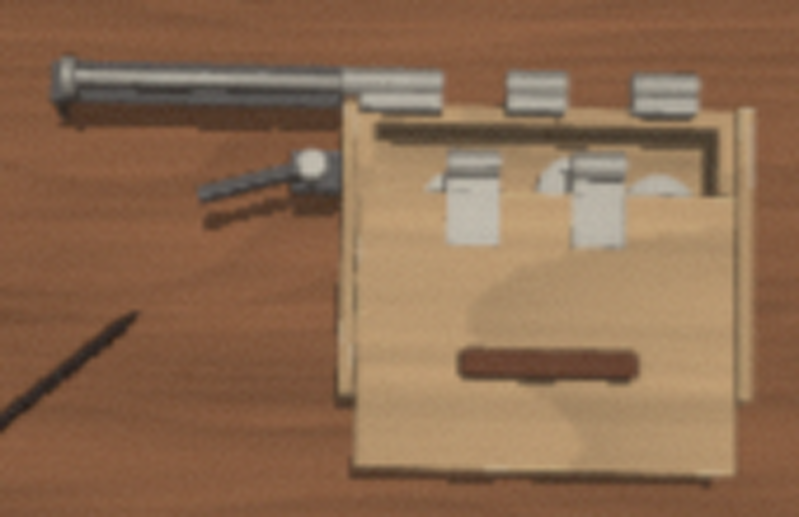

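View pics/crop2.png

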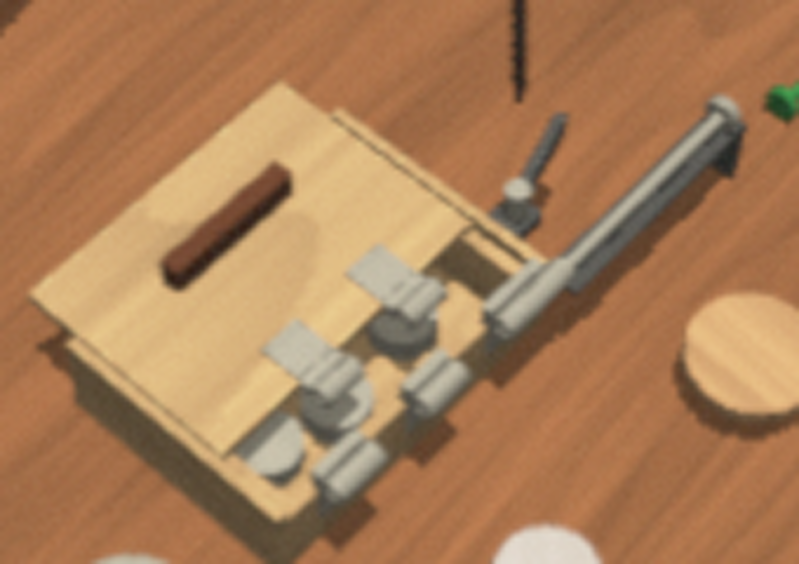

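Both crops confirm it: the grey steel pin lies on the ledge, head at crop1 (65,78), shank entering the end knuckle at (342,82). The keeper points from its pivot at (312,163) to (205,192), and the lid is out towards the robot. Next I fit the case pose.

```bash
cat > fit.py <<'E'
from h import *
from scipy.optimize import least_squares
T=viewer.snapshot('top');S=viewer.snapshot('scene')
a=lambda u,v:(255+u/4.7-.4,125+v/4.7-.4)
b=lambda u,v:(240+u/4.7-.4,180+v/4.7-.4)
C=[(T,a(342,82),(96,120,70)),(T,a(699,88),(96,-85,70)),(T,a(755,108),(85,-118,70)),(T,a(753,400),(-85,-118,70)),(T,a(340,397),(-85,118,70)),(T,a(312,163),(45,136,88)),
(S,b(568,266),(96,120,70)),(S,b(330,485),(96,-85,70)),(S,b(280,523),(85,-118,70)),(S,b(517,190),(45,136,88))]
L=[(T,a(353,468),(-80,108.5,10)),(T,a(735,473),(-80,-108.5,10)),(T,a(735,197),(80,-108.5,10)),(T,a(548,362),(-20,0,34)),(S,b(32,293),(-80,-108.5,10)),(S,b(282,83),(-80,108.5,10)),(S,b(225,455),(80,-108.5,10))]
def tr(q,P,z0=0):
    c,s=np.cos(q[2]),np.sin(q[2]);P=np.array(P)/1000
    return np.array([q[0]+c*P[0]-s*P[1],q[1]+s*P[0]+c*P[1],P[2]+z0])
def fit(D,z0):
    f=lambda q:np.concatenate([proj(p,tr(q,P,z0))[0]-uv for p,uv,P in D])
    r=least_squares(f,[.52,-.04,0],loss='soft_l1');print(np.round(r.x,4),np.round(r.fun.reshape(-1,2),1).tolist());return r.x
q=fit(C,0);l=fit(L,.06)
loc=lambda X:np.round(1000*np.array([[np.cos(q[2]),np.sin(q[2])],[-np.sin(q[2]),np.cos(q[2])]])@(np.array(X)[:2]-q[:2]),1)
print('lid in case',loc(l),l[2]-q[2])
for p,uv in((T,a(62,78)),(S,b(726,103))):print('head',loc(atz(p,uv,.072)))
for p,uv in((T,a(202,190)),(S,b(560,116))):e=loc(atz(p,uv,.084));print('keeper end',e,120-np.degrees(np.arctan2(e[1]-136,e[0]-45)))
for n,P in dict(bar=(-65,0,82),head=(96,280,70),mouth=(96,120,70),pivot=(45,136,74)).items():print(n,tr(q,P).round(4))
print(env.get_state()['q'],env.get_state()['orientation'])
E
python3 fit.py
```

```text
[ 0.5317 -0.0446 -0.0333] [[-0.1, -0.1], [-0.5, -0.1], [-0.3, -0.2], [0.1, 0.3], [-0.1, -0.7], [0.0, -0.0], [-1.0, 0.2], [0.3, 1.9], [-0.7, -0.4], [-0.1, -0.8]]
[ 0.4858 -0.0417 -0.0329] [[-0.1, -0.5], [-0.1, -0.1], [-0.1, -0.6], [0.1, -0.3], [-0.6, -0.1], [-0.4, -0.9], [-0.2, -0.3]]
lid in case [-46.    1.3] 0.00037518114065038244
head [ 94.9 281.8]
head [ 95.  284.1]
keeper end [ 29.  198.6] 15.662655357571111
keeper end [ 29.1 197.6] 15.526892870698688
bar [ 0.4667 -0.0424  0.082 ]
head [0.6369 0.2321 0.07  ]
mouth [0.6316 0.0722 0.07  ]
pivot [0.5812 0.0899 0.074 ]
[-1.42452940e+00  2.06591693e-01  1.54147309e+00  7.03852617e-06
  1.39349208e+00 -1.50511608e-01] [1.79023423e-05 9.89010591e-01 1.47844681e-01 3.42611469e-06]
```

The fits agree to about 1 px: the case is at (0.532,-0.045) with yaw −1.9°, the lid is 46 mm short of home, the pin head is at y≈282 and the keeper is at about 15°. Now I go behind the bar with two spread fingers.

```bash
python3 -m jog '[{"tx":3.4,"ty":-3.4,"grip":5},{"tx":3.4,"ty":-3.4,"grip":5},{"tx":3.4,"ty":-3.4,"grip":5},{"tx":3.4,"ty":-3.4,"grip":5},{"tx":3.4,"ty":-3.4,"grip":5},{"tx":3.4,"ty":-3.4,"grip":5},{"tx":3.4,"ty":-3.4,"grip":5},{"tx":3.4,"ty":-3.4,"grip":5}]' 20
python3 -m jog '[{"tx":3.4,"ty":-3.4},{"tx":3.4,"ty":-3.4},{"tx":3.4,"ty":-3.4},{"tx":3.2,"ty":-3.3},{"az":9.5},{"az":9.4},{},{}]'
python3 - <<'E'
from h import *
s=env.get_state();R=cv2.Rodrigues;from scipy.spatial.transform import Rotation as Q
w,x,y,z=s['orientation'];print(s['eef_pos'],Q.from_quat([x,y,z,w]).as_matrix().round(3),s['contact_force'],s['width'])
E
```

```text
[ 0.16814148 -0.54988672  0.21346418] [[ 0.956  0.292  0.   ]
 [ 0.292 -0.956 -0.   ]
 [ 0.     0.    -1.   ]] [0.14190052 0.04811659 0.9216663 ] 0.09365699479896103$[0]: bad value
$[0]: bad value
```

```bash
python3 -m jog '[{"tx":3.4,"ty":-3.4,"tz":0,"ax":0,"ay":0,"az":0,"grip":5},{"tx":3.4,"ty":-3.4,"tz":0,"ax":0,"ay":0,"az":0,"grip":5},{"tx":3.4,"ty":-3.4,"tz":0,"ax":0,"ay":0,"az":0,"grip":5},{"tx":3.4,"ty":-3.4,"tz":0,"ax":0,"ay":0,"az":0,"grip":5},{"tx":3.4,"ty":-3.4,"tz":0,"ax":0,"ay":0,"az":0,"grip":5},{"tx":3.4,"ty":-3.4,"tz":0,"ax":0,"ay":0,"az":0,"grip":5},{"tx":3.4,"ty":-3.4,"tz":0,"ax":0,"ay":0,"az":0,"grip":5},{"tx":3.4,"ty":-3.4,"tz":0,"ax":0,"ay":0,"az":0,"grip":5}]' 20
```

```text
t: 2.5
eef_pos: [0.3493, -0.2089, 0.2138]
orientation: [0.0, 0.989, 0.148, 0.0]
contact_force: [0.8, -0.7, 0.2]
width: 0.0503
grasp_force: 0.0
```

```bash
python3 -m jog '[{"tx":3.4,"ty":-3.4,"tz":0,"ax":0,"ay":0,"az":0,"grip":5},{"tx":3.4,"ty":-3.4,"tz":0,"ax":0,"ay":0,"az":0,"grip":5},{"tx":3.4,"ty":-3.4,"tz":0,"ax":0,"ay":0,"az":0,"grip":5},{"tx":3.2,"ty":-3.3,"tz":0,"ax":0,"ay":0,"az":0,"grip":5},{"tx":0,"ty":0,"tz":4,"ax":0,"ay":0,"az":9.5,"grip":5},{"tx":0,"ty":0,"tz":4,"ax":0,"ay":0,"az":9.4,"grip":5},{"tx":0,"ty":0,"tz":2.5,"ax":0,"ay":0,"az":0,"grip":5},{"tx":0,"ty":0,"tz":0,"ax":0,"ay":0,"az":0,"grip":5}]' 20
```

```text
t: 3.5
eef_pos: [0.4354, -0.0412, 0.1066]
orientation: [-0.001, 1.0, -0.016, -0.003]
contact_force: [-0.5, -0.3, 1.0]
width: 0.05
grasp_force: 0.0
```

```bash
python3 - <<'E'
from h import *
p=snap('wrist','w1.png')
E
```

```text
(no output)
```

View pics/w1.png

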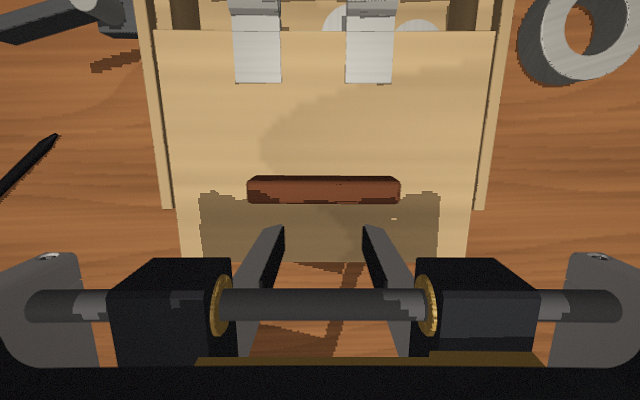

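The fingers at (283,235) and (363,235) sit squarely behind the bar (247–400, row 190), so I descend and push.

```bash
python3 -m jog '[{"tx":0,"ty":0,"tz":1.1,"ax":0,"ay":0,"az":0,"grip":5},{"tx":0,"ty":0,"tz":1.1,"ax":0,"ay":0,"az":0,"grip":5},{"tx":0,"ty":0,"tz":0,"ax":0,"ay":0,"az":0,"grip":5},{"tx":1,"ty":0,"tz":0,"ax":0,"ay":0,"az":0,"grip":5},{"tx":1,"ty":0,"tz":0,"ax":0,"ay":0,"az":0,"grip":5},{"tx":1,"ty":0,"tz":0,"ax":0,"ay":0,"az":0,"grip":5},{"tx":1,"ty":0,"tz":0,"ax":0,"ay":0,"az":0,"grip":5},{"tx":0,"ty":0,"tz":0,"ax":0,"ay":0,"az":0,"grip":5}]'
python3 -m jog '[{"tx":0.5,"ty":0,"tz":0,"ax":0,"ay":0,"az":0,"grip":5},{"tx":0.4,"ty":0,"tz":0,"ax":0,"ay":0,"az":0,"grip":5},{"tx":0.3,"ty":0,"tz":0,"ax":0,"ay":0,"az":0,"grip":5},{"tx":0.3,"ty":0,"tz":0,"ax":0,"ay":0,"az":0,"grip":5},{"tx":0,"ty":0,"tz":0,"ax":0,"ay":0,"az":0,"grip":5},{"tx":0,"ty":0,"tz":0,"ax":0,"ay":0,"az":0,"grip":5},{"tx":0,"ty":0,"tz":0,"ax":0,"ay":0,"az":0,"grip":5},{"tx":0,"ty":0,"tz":0,"ax":0,"ay":0,"az":0,"grip":5}]'
```

```text
t: 4.55
eef_pos: [0.4792, -0.0435, 0.0868]
orientation: [0.0, 1.0, -0.016, 0.001]
contact_force: [-0.1, -0.1, -0.6]
width: 0.0501
grasp_force: 0.0
t: 5.55
eef_pos: [0.4928, -0.0439, 0.0867]
orientation: [0.0, 1.0, -0.017, 0.001]
contact_force: [0.6, 0.8, 0.2]
width: 0.0501
grasp_force: 0.0
```

```bash
python3 -m jog '[{"tx":0.2,"ty":0,"tz":0,"ax":0,"ay":0,"az":0,"grip":5},{"tx":0.1,"ty":0,"tz":0,"ax":0,"ay":0,"az":0,"grip":5},{"tx":0,"ty":0,"tz":0,"ax":0,"ay":0,"az":0,"grip":5},{"tx":0,"ty":0,"tz":0,"ax":0,"ay":0,"az":0,"grip":5},{"tx":0,"ty":0,"tz":0,"ax":0,"ay":0,"az":0,"grip":5},{"tx":0.1,"ty":0,"tz":0,"ax":0,"ay":0,"az":0,"grip":5},{"tx":0.1,"ty":0,"tz":0,"ax":0,"ay":0,"az":0,"grip":5},{"tx":0.1,"ty":0,"tz":0,"ax":0,"ay":0,"az":0,"grip":5}]'
python3 - <<'E'
from h import *
p=snap('wrist','w2.png')
E
```

```text
t: 6.55
eef_pos: [0.4932, -0.0436, 0.0857]
orientation: [-0.0, 1.0, -0.016, -0.006]
contact_force: [-14.7, -0.5, 11.4]
width: 0.0503
grasp_force: 7.0
```

View pics/w2.png

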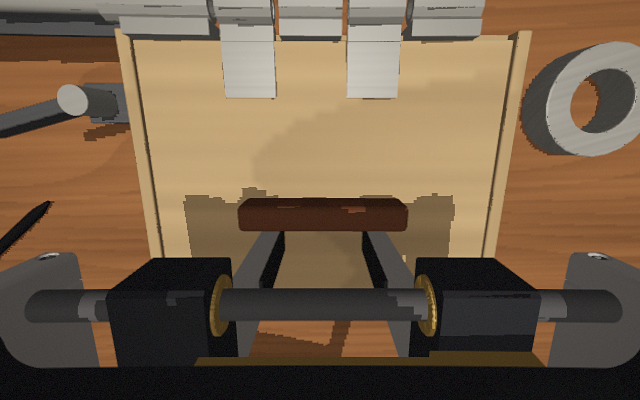

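The force ran up to 14.7 N against the brackets and the picture shows the knuckles interleaved (lid plates at rows 20–98 reach the barrel line), so the lid is home. I back off, lift, and go over beyond the pin head.

```bash
python3 -m jog '[{"tx":-1,"ty":0,"tz":0,"ax":0,"ay":0,"az":0,"grip":5},{"tx":-0.6,"ty":0,"tz":0,"ax":0,"ay":0,"az":0,"grip":5},{"tx":0,"ty":0,"tz":-3.5,"ax":0,"ay":0,"az":0,"grip":5},{"tx":0,"ty":0,"tz":-3.5,"ax":0,"ay":0,"az":0,"grip":0},{"tx":2.4,"ty":-5.1,"tz":0,"ax":0,"ay":0,"az":0,"grip":0},{"tx":2.4,"ty":-5.1,"tz":0,"ax":0,"ay":0,"az":0,"grip":0},{"tx":2.4,"ty":-5.1,"tz":0,"ax":0,"ay":0,"az":0,"grip":0},{"tx":2.4,"ty":-5.1,"tz":0,"ax":0,"ay":0,"az":0,"grip":0}]' 20
python3 -m jog '[{"tx":2.4,"ty":-5.1,"tz":0,"ax":0,"ay":0,"az":0,"grip":0},{"tx":2.4,"ty":-5.1,"tz":0,"ax":0,"ay":0,"az":0,"grip":0},{"tx":0,"ty":0,"tz":3,"ax":0,"ay":0,"az":0,"grip":0},{"tx":0,"ty":0,"tz":0,"ax":0,"ay":0,"az":0,"grip":0},{"tx":0,"ty":0,"tz":0,"ax":0,"ay":0,"az":0,"grip":0},{"tx":0,"ty":0,"tz":0,"ax":0,"ay":0,"az":0,"grip":0},{"tx":0,"ty":0,"tz":0,"ax":0,"ay":0,"az":0,"grip":0},{"tx":0,"ty":0,"tz":0,"ax":0,"ay":0,"az":0,"grip":0}]'
python3 - <<'E'
from h import *
p=snap('wrist','w3.png')
c=np.array([.5317,-.0446]);t=-.0333
for X in [(96,282,70),(96,274,82),(84,282,70),(108,282,70)]:
    x,y,z=np.array(X)/1000; print(X,proj(p,[c[0]+x-t*0+ .0333*y,c[1]+y-.0333*x,z]).round(0))
s=env.get_state()['eef_pos'];d=s[:2]-c;print('case frame',d[0]-.0333*d[1],d[1]+.0333*d[0],s[2])
E
```

```text
t: 7.6
eef_pos: [0.5862, 0.159, 0.1568]
orientation: [-0.0, 1.0, -0.017, 0.001]
contact_force: [0.0, -1.5, -0.3]
width: 0.0035
grasp_force: 0.0
t: 8.6
eef_pos: [0.6367, 0.2574, 0.1273]
orientation: [-0.0, 1.0, -0.017, 0.001]
contact_force: [-0.6, -0.4, -0.1]
width: 0.0006
grasp_force: 0.0
(96, 282, 70) [[351. 214.]]
(96, 274, 82) [[363. 218.]]
(84, 282, 70) [[351. 228.]]
(108, 282, 70) [[351. 200.]]
case frame 0.09487638237043136 0.3055633320902702 0.12703937967935577
```

View pics/w3.png

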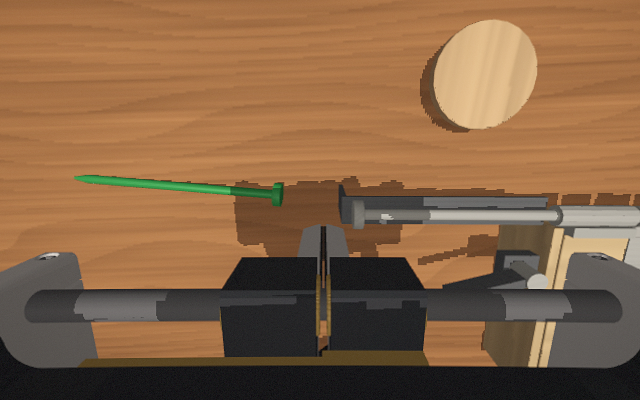

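The projected head (351,214) lands on the steel head at (358,214). The green look-alike at (180,187) is clear. I descend and push the pin.

```bash
python3 -m jog '[{"tx":0.1,"ty":0,"tz":2.8,"ax":0,"ay":0,"az":0,"grip":0},{"tx":0,"ty":0,"tz":2.8,"ax":0,"ay":0,"az":0,"grip":0},{"tx":0,"ty":0,"tz":0,"ax":0,"ay":0,"az":0,"grip":0},{"tx":0,"ty":0.8,"tz":0,"ax":0,"ay":0,"az":0,"grip":0},{"tx":0,"ty":1,"tz":0,"ax":0,"ay":0,"az":0,"grip":0},{"tx":0,"ty":1,"tz":0,"ax":0,"ay":0,"az":0,"grip":0},{"tx":0,"ty":1,"tz":0,"ax":0,"ay":0,"az":0,"grip":0},{"tx":0,"ty":1,"tz":0,"ax":0,"ay":0,"az":0,"grip":0}]'
python3 -m jog '[{"tx":0,"ty":1,"tz":0,"ax":0,"ay":0,"az":0,"grip":0},{"tx":0,"ty":1,"tz":0,"ax":0,"ay":0,"az":0,"grip":0},{"tx":0,"ty":1,"tz":0,"ax":0,"ay":0,"az":0,"grip":0},{"tx":0,"ty":1,"tz":0,"ax":0,"ay":0,"az":0,"grip":0},{"tx":0,"ty":1,"tz":0,"ax":0,"ay":0,"az":0,"grip":0},{"tx":0,"ty":1,"tz":0,"ax":0,"ay":0,"az":0,"grip":0},{"tx":0,"ty":1,"tz":0,"ax":0,"ay":0,"az":0,"grip":0},{"tx":0,"ty":1,"tz":0,"ax":0,"ay":0,"az":0,"grip":0}]'
```

```text
t: 9.65
eef_pos: [0.636, 0.2089, 0.0709]
orientation: [-0.0, 1.0, -0.017, 0.0]
contact_force: [-0.3, 1.3, 1.2]
width: 0.0005
grasp_force: 0.5
t: 10.65
eef_pos: [0.633, 0.129, 0.0704]
orientation: [0.0, 1.0, -0.017, -0.0]
contact_force: [-0.9, 0.8, -0.2]
width: 0.0005
grasp_force: 0.3
```

```bash
python3 -m jog '[{"tx":0,"ty":0.8,"tz":0,"ax":0,"ay":0,"az":0,"grip":0},{"tx":0,"ty":0.8,"tz":0,"ax":0,"ay":0,"az":0,"grip":0},{"tx":0,"ty":0.7,"tz":0,"ax":0,"ay":0,"az":0,"grip":0},{"tx":0,"ty":0.5,"tz":0,"ax":0,"ay":0,"az":0,"grip":0},{"tx":0,"ty":0.3,"tz":0,"ax":0,"ay":0,"az":0,"grip":0},{"tx":0,"ty":0.2,"tz":0,"ax":0,"ay":0,"az":0,"grip":0},{"tx":0,"ty":0.2,"tz":0,"ax":0,"ay":0,"az":0,"grip":0},{"tx":0,"ty":0,"tz":0,"ax":0,"ay":0,"az":0,"grip":0}]'
```

```text
t: 11.65
eef_pos: [0.632, 0.0945, 0.0704]
orientation: [0.0, 1.0, -0.017, -0.0]
contact_force: [0.5, 0.2, -0.4]
width: 0.0005
grasp_force: 0.0
```

```bash
python3 -m jog '[{"tx":0,"ty":0.2,"tz":0,"ax":0,"ay":0,"az":0,"grip":0},{"tx":0,"ty":0.1,"tz":0,"ax":0,"ay":0,"az":0,"grip":0},{"tx":0,"ty":0.1,"tz":0,"ax":0,"ay":0,"az":0,"grip":0},{"tx":0,"ty":0.1,"tz":0,"ax":0,"ay":0,"az":0,"grip":0},{"tx":0,"ty":0.1,"tz":0,"ax":0,"ay":0,"az":0,"grip":0},{"tx":0,"ty":0.1,"tz":0,"ax":0,"ay":0,"az":0,"grip":0},{"tx":0,"ty":0,"tz":0,"ax":0,"ay":0,"az":0,"grip":0},{"tx":0,"ty":0,"tz":0,"ax":0,"ay":0,"az":0,"grip":0}]'
```

```text
t: 12.65
eef_pos: [0.6318, 0.0921, 0.0705]
orientation: [-0.004, 1.0, -0.016, 0.0]
contact_force: [0.6, 11.6, 0.3]
width: 0.0003
grasp_force: 5.7
```

The pin has stopped firm at 11.6 N with the finger centre at y=140.0 mm; 140.5 was expected for a head that is home. Next I lift and go round to the -x side of the keeper.

```bash
python3 -m jog '[{"tx":0,"ty":-1.5,"tz":0,"ax":0,"ay":0,"az":0,"grip":0},{"tx":0,"ty":-1,"tz":0,"ax":0,"ay":0,"az":0,"grip":0},{"tx":0,"ty":0,"tz":-3.2,"ax":0,"ay":0,"az":0,"grip":0},{"tx":0,"ty":0,"tz":-3.2,"ax":0,"ay":0,"az":0,"grip":0},{"tx":-4.3,"ty":-0.7,"tz":0,"ax":0,"ay":0,"az":0,"grip":0},{"tx":-4.3,"ty":-0.6,"tz":0,"ax":0,"ay":0,"az":0,"grip":0},{"tx":0,"ty":0,"tz":0,"ax":0,"ay":0,"az":0,"grip":0},{"tx":0,"ty":0,"tz":0,"ax":0,"ay":0,"az":0,"grip":0}]'
python3 - <<'E'
from h import *
p=snap('wrist','w4.png')
c=np.array([.5317,-.0446])
s=env.get_state()['eef_pos'];d=s[:2]-c;print('case frame',d[0]-.0333*d[1],d[1]+.0333*d[0],s[2])
E
```

```text
t: 13.65
eef_pos: [0.548, 0.1284, 0.135]
orientation: [0.0, 1.0, -0.016, 0.001]
contact_force: [-0.1, -0.3, -0.2]
width: 0.0006
grasp_force: 0.0
case frame 0.011058642438563778 0.1734928528327942 0.13509625675415174
```

View pics/w4.png

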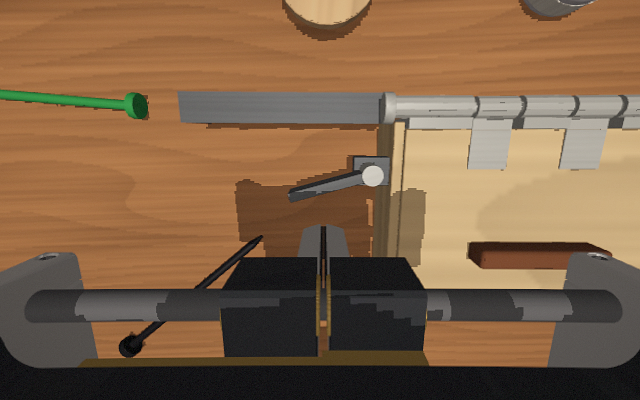

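The pin head at (390,107) is flush with the end knuckle, and all the knuckles are in line with the lid home. The fingers at (323,230) are on the -x side of the keeper, which runs (372,176) to (290,195). I descend and swing it.

```bash
python3 -m jog '[{"tx":-0.2,"ty":0,"tz":2.9,"ax":0,"ay":0,"az":0,"grip":0},{"tx":0,"ty":0,"tz":2.9,"ax":0,"ay":0,"az":0,"grip":0},{"tx":0,"ty":0,"tz":0,"ax":0,"ay":0,"az":0,"grip":0},{"tx":1.2,"ty":-0.5,"tz":0,"ax":0,"ay":0,"az":0,"grip":0},{"tx":1.2,"ty":-0.5,"tz":0,"ax":0,"ay":0,"az":0,"grip":0},{"tx":1,"ty":-0.1,"tz":0,"ax":0,"ay":0,"az":0,"grip":0},{"tx":1.1,"ty":-0.1,"tz":0,"ax":0,"ay":0,"az":0,"grip":0},{"tx":0,"ty":0,"tz":0,"ax":0,"ay":0,"az":0,"grip":0}]'
python3 -m jog '[{"tx":1.2,"ty":0.4,"tz":0,"ax":0,"ay":0,"az":0,"grip":0},{"tx":1.1,"ty":0.6,"tz":0,"ax":0,"ay":0,"az":0,"grip":0},{"tx":0.6,"ty":0.7,"tz":0,"ax":0,"ay":0,"az":0,"grip":0},{"tx":0.6,"ty":0.7,"tz":0,"ax":0,"ay":0,"az":0,"grip":0},{"tx":0.4,"ty":0.6,"tz":0,"ax":0,"ay":0,"az":0,"grip":0},{"tx":0,"ty":0.3,"tz":0,"ax":0,"ay":0,"az":0,"grip":0},{"tx":0,"ty":0.2,"tz":0,"ax":0,"ay":0,"az":0,"grip":0},{"tx":0,"ty":0.1,"tz":0,"ax":0,"ay":0,"az":0,"grip":0}]'
python3 - <<'E'
from h import *
c=np.array([.5317,-.0446])
s=env.get_state()['eef_pos'];d=s[:2]-c;print('case frame',d[0]-.0333*d[1],d[1]+.0333*d[0],s[2])
E
```

```text
t: 14.7
eef_pos: [0.592, 0.1392, 0.0768]
orientation: [-0.0, 1.0, -0.017, 0.001]
contact_force: [0.8, 0.2, -0.2]
width: 0.0003
grasp_force: 0.0
t: 15.7
eef_pos: [0.6291, 0.1041, 0.0768]
orientation: [-0.002, 1.0, -0.017, 0.001]
contact_force: [2.3, 7.6, -1.3]
width: 0.0003
grasp_force: 3.6
case frame 0.09240475414405439 0.1519156184691102 0.07681048173215978
```

The keeper is at its stop: finger at y=151.9 mm (152.5 expected) with 7.6 N. I retreat and check.

```bash
python3 -m jog '[{"tx":0,"ty":0,"tz":0,"ax":0,"ay":0,"az":0,"grip":0},{"tx":0,"ty":-1,"tz":0,"ax":0,"ay":0,"az":0,"grip":0},{"tx":0,"ty":-2,"tz":0,"ax":0,"ay":0,"az":0,"grip":0},{"tx":0,"ty":0,"tz":-4,"ax":0,"ay":0,"az":0,"grip":0},{"tx":-3,"ty":0,"tz":-4,"ax":0,"ay":0,"az":0,"grip":0},{"tx":-4,"ty":0,"tz":-2,"ax":0,"ay":0,"az":0,"grip":0},{"tx":0,"ty":0,"tz":0,"ax":0,"ay":0,"az":0,"grip":0},{"tx":0,"ty":0,"tz":0,"ax":0,"ay":0,"az":0,"grip":0}]'
python3 - <<'E'
from h import *
p=snap('wrist','w5.png')
E
```

```text
t: 16.7
eef_pos: [0.5594, 0.1347, 0.1763]
orientation: [0.0, 1.0, -0.016, 0.0]
contact_force: [-0.1, 0.4, 0.1]
width: 0.0
grasp_force: 0.0
```

View pics/w5.png

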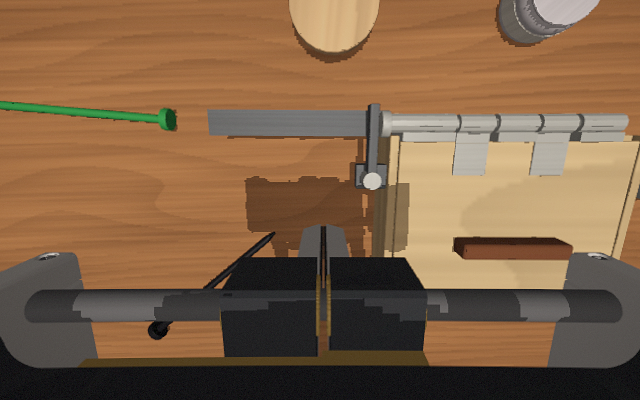

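The keeper, running (372,180) to (374,105), is shut behind the pin head at (387,123). The lid is home and the robot is clear.

```bash
python3 -c "
from workcell import env
print(env.finish_job())"
```

```text
the job is handed in; nothing more can be done
None
```

I slid the lid home, pushed the hinge pin fully through and swung the keeper shut behind its head, then handed the job in at about 17 s of the 59 s; the hand-in call returned no verdict.

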